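# Push the clutch disc home in its check nest

### The arm

A 7-joint arm with a two-finger parallel gripper is mounted at the origin on a cart in front of the work surface, level with it; the furniture and walls round the work are solid. World frame = base frame: x ahead of the robot, y to its left, z up, the work surface at z = 0. Lengths are in m, angles in rad, forces in N, time in s.
With the tool pointing down it reaches from about 0.4 to 0.875 m from the base axis. Payload 19.3 kg.
Tool frame: the origin (TCP) lies midway between the tips of the shut fingers; the grasp point (between the pads) lies 19 mm behind it; z points along the fingers, y is the line along which they close (so a half turn about z gives the same grasp; the last joint's range is limited). The gripper opens to 85 mm and grips with 20 to 120 N. Pads are 22 mm wide; open, the fingers measure 114 mm over their backs; the gripper's body (76 mm by 85 mm) begins 54 mm behind the grasp point. The pads swing forward as they close: fully open they stand 13 mm farther back than shut.
Start: joints at [-1.262, 0.521, -0.036, 1.599, 0.021, 1.021, -0.113], TCP at [0.231, 0.581, 0.231] pointing down, gripper open.
Joint ranges: [-2.91, 2.91], [-0.3, 2.13], [-1.5, 1.42], [0.17, 2.43], [-1.26, 4.41], [0.16, 1.93], [-2.52, 2.52]. Speed limits (rad/s): [1.89, 1.89, 2.39, 2.39, 3.01, 3.01, 3.01].

### API

Orientations are given as [roll, pitch, yaw] about the fixed x, y, z axes, in that order (R = Rz(yaw) Ry(pitch) Rx(roll)).
In Python, from workcell import * gives the robot as it stands.
- The arm moves only by the shell command python3 -m creep 'ROWS' [FORCE]. ROWS is JSON, a list that holds one entry, the list of rows, each a list of 7 numbers: the closure, from -1 (fully open) to 1 (shut), then the shift along the tool's x, y, z in m, then the turn, a rotation vector about the tool's x, y, z in degrees. A call has 1 to 10 rows; each row shifts and turns the commanded pose from where the row before left it, along the tool's axes as they then stand; what a row does not reach is not made up. A row lasts 1/10 s, in which the tool goes at most 50 mm and 8.59 degrees, less where a joint would pass 70% of its speed; a pose out of reach is approached as far as the arm can. A call is refused whole if a number of a shift passes 0.05 or a number of a turn 8.59, either way. A call with a gripper value outside its range is refused whole. The fingers move at their own pace and stop on an object; FORCE is the grip in N (left out, the last holds). Time passes only in rows, so rows that do not move let the fingers close. It gives the time, the measured TCP pose, the force, the opening and the grip force at its end, in the units of the state.
- observe(): the state, without advancing time (a new reading comes with each control period).
- grab_frame(name): name is "scene" or "side" or "wrist"; returns a dict with "image" (400x640x3 uint8, red, green, blue), "range_z" (400x640 float32, m along the optical axis (not along the pixel's ray), 0 where there is no reading), "fx", "fy", "cx", "cy" (pixels), "k1" (the pictures are not rectified: a ray, as slopes to the right and down, at radius r is drawn at 1 + k1 r^2 times it, then the intrinsics apply), "R" (3x3) and "t" (3): a world point X has camera coordinates R X + t; the wrist camera has in their place "T_tool_cam" (4x4, takes a point from camera to tool coordinates, whose origin is the TCP and whose axes are the flange's). Camera axes: x right, y down, z forward; pixel columns grow to the right and rows downward; lengths in m; the calibration is good to about 2 mm. A picture is of the moment at which its call begins: read the wrist's pose just before it.
- job_done(): hands the job in; it is judged then, once.
Trained networks look in a picture, given as the dict that the camera call returned (one of the last four; its "shot" number tells which), for a name from the list of things; names that differ only in an ending like _2 or _b are one class to them, and where a whole thing is asked for, a point or a joint stands for the part that bears it (a point fixed in the world has none). Each returns a list of dicts, best first, with "confidence" (0 to 1); they miss things now and then, are a little off and sometimes report something else, mostly with a low value. They report only what shows in the picture. A call takes as long as a camera call.
- find_in(picture, thing): "extent" ([centre column, centre row, width, height] in pixels, round what is visible of it).
- outline_of(picture, thing): "region" (400x640 bool, what is visible of it) and "extent" ([centre column, centre row, width, height] in pixels, round what is visible of it).
- tip_of(picture, thing): "position" ([column, row] in pixels: a listed point, or the origin of a listed thing).
The state is a dict: "clock": time; "qpos": joint angles; "qd": joint speeds; "joint_efforts": joint torques, N m; "position": TCP position; "tool_rot": TCP orientation; "force": force on the tool from outside, world axes, zero at the start; "moment": the same for the moment, N m; "grip_width": finger opening in m; "finger_force": force on a finger pad.
Only numpy, scipy, OpenCV 4.12 (cv2) and the standard library are available. Lean on these libraries where they do the work, as an engineer would, in place of code of your own. Each camera call takes 0.05 s, during which the arm holds its last target. There are 200 camera calls.

### The job

Without gripping or lifting anything, push the clutch disc that lies on the worktop along the surface, gently, until its rim rests against both steel pins of the yellow check nest. Then let go of it and press the green button on the nest fully down and release it, leaving the disc home against both pins. Press the button only when the disc is home, and leave the other things on the worktop where they are.

Things in the scene. Friction and masses are not known exactly. Their poses are not given: they have to be found in the camera images.
- disc: loose black clutch disc with a metal hub, lying flat on the worktop: 200 mm diameter, rim 9 mm thick (z 0 to 9 mm), hub to 16 mm high in the middle, about 0.4 to 0.9 kg. Origin: centre of its underside, z up; its yaw does not matter. (A similar disc on the raised slide to the right is not part of the job.)
- nest: fixed check nest: yellow bar, 12 mm high, with two upright steel pins (20 mm diameter, 30 mm high, axes at x = -75 and +75, y = +80.5 mm). Origin, on the worktop: where the disc's centre lies when the disc touches both pins. +y points from there to the bar, midway between the pins; the disc comes in from -y. The bar (x -88 to +133, y +84 to +128 mm) stays clear of a seated disc.
- pin_near (a point): centre of the top of the nest's pin at its x = -75 mm, 30 mm above the worktop
- pin_far (a point): centre of the top of the nest's pin at its x = +75 mm, 30 mm above the worktop
- check_button (a joint): travel of the green push button, m: 0 up, 0.006 fully down; sprung, about 5 N to push it down, comes back up by itself
- check_button_top (a point): centre of the top face of the green button (28 mm diameter), pressed straight down; it stands on a grey console 22 mm high that covers x +108 to +160, y +69 to +131 mm of the nest's frame
- spring_a: loose green and blue coil spring, 22 mm diameter, 26 mm high, upright; origin: centre of its underside. Leave alone
- spring_b: another such spring. Leave alone
- spring_c: another such spring. Leave alone
- centring_pin: loose stepped steel centring pin, standing, 38 mm diameter foot, 58 mm high; origin: centre of its underside. Leave alone
- cup: loose metal cup, 56 mm diameter, 35 mm high; origin: centre of its underside. Leave alone
- caliper: loose vernier caliper lying flat along its y axis, 66 x 190 x 12 mm; origin: centre of its underside. Leave alone
- hex_key: loose hex key lying flat, 26 x 67 x 8 mm; origin: centre of its underside. Leave alone

How it is judged:
On the way, in this order (a step that is already met when the one before it is completed fails the run):
1. the disc lies still against both pins of the nest (horizontal distance between disc and nest below 0.004 m and linear speed of disc below 0.01 m/s), for 0.2 s.
2. the green button is pressed down, the disc being home and let go (value of joint check_button above 0.0045 m and horizontal distance between disc and nest below 0.004 m and contact force between the fingers and disc below 0.1 N), for 0.05 s.
At the end, for the whole second after the job is handed in: The disc lies flat and still on the worktop with its centre within 4 mm (horizontally) of the nest's origin, and the green button, pressed at least 4.5 mm down after the disc was home, is up again (horizontal distance between disc and nest below 0.004 m and linear speed of disc below 0.005 m/s and height (world z) of disc below 0.003 m and angle between disc's own z axis and vertical below 0.03 rad and value of joint check_button below 0.0015 m); the robot touches nothing.
It fails at once if the disc is lifted or tipped (height (world z) of disc above 0.008 m or angle between disc's own z axis and vertical above 0.09 rad).
It fails at once if the disc is shot along (over 0.4 m/s) or rammed into the nest (over 80 N) (linear speed of disc above 0.4 m/s or contact force between disc and nest above 80 N).
It fails at once if the button is pressed while the disc is not home (value of joint check_button above 0.003 m and horizontal distance between disc and nest above 0.0045 m).
It fails at once if another thing on the worktop is moved by more than 15 mm (distance of any of spring_a, spring_b, spring_c, centring_pin, cup, caliper, hex_key from where it was at the start of the episode above 0.015 m).
It also fails if it takes over 48 s, if anything falls off the work surface, if the arm or the gripper's body presses on something with over 40 N, if the wrist force passes 120 N, or if a joint passes its speed limit or range.

## Working session

There is one attempt and no reset: what is moved stays moved. The work goes in short steps, Python scripts to look and compute and a shell command to move; the robot and the scene stay as the last step left them, time stands still between calls to the robot, and variables do not carry over. Pictures are saved under pics/ and viewed, at most 10 in all, crops included, and the job is handed in when it is done.

```bash
mkdir -p pics
cat > h.py <<'E'
from workcell import *
import numpy as np, cv2
from scipy.spatial.transform import Rotation as Ro
def ray(p,uv):
    d=np.array([(uv[0]-p["cx"])/p["fx"],(uv[1]-p["cy"])/p["fy"]]); s=d.copy()
    for _ in range(20): s=d/(1+p["k1"]*(s@s))
    return np.array([s[0],s[1],1])
def cam(p,st=None):
    if "R" in p: R=np.array(p["R"]).T; return R,-R@np.array(p["t"])
    T=np.array(p["T_tool_cam"]); Rt=Ro.from_euler('xyz',st["tool_rot"]).as_matrix()
    return Rt@T[:3,:3], Rt@T[:3,3]+np.array(st["position"])
def on_z(p,uv,z,st=None):
    R,c=cam(p,st); d=R@ray(p,uv); return c+d*(z-c[2])/d[2]
def save(p,n): cv2.imwrite("pics/"+n,p["image"][:,:,::-1])
Z=dict(disc=0,pin_near=.03,pin_far=.03,check_button_top=.028,spring_a=0,centring_pin=0,cup=0,caliper=0,hex_key=0,nest=0)
def look(n,names=Z):
    st=observe(); p=grab_frame(n); save(p,n+str(p["shot"])+".png")
    for k in names:
        for r in tip_of(p,k)[:4]:
            if r["confidence"]>.3: print(n,k,round(r["confidence"],2),np.round(r["position"]),on_z(p,r["position"],Z[k],st).round(4))
    return p,st
E
python3 - <<'E'
from h import *
print(observe())
for n in("scene","side","wrist"): look(n)
E
ls pics
```

```text
{'clock': 0.0, 'qpos': array([-1.2621702 ,  0.52200554, -0.03632009,  1.59997718,  0.02122581,
        1.02110204, -0.11281742]), 'qd': array([ 0.00106335, -0.0007556 , -0.00049445, -0.00130813,  0.00038266,
       -0.00144178, -0.00104759]), 'joint_efforts': array([-6.01689571e-04, -9.27120209e+01,  1.98022261e+00, -3.69900799e+01,
        1.78580271e-02,  8.46203242e-03,  2.45391351e-05]), 'position': array([0.23106835, 0.58036964, 0.23074214]), 'tool_rot': array([-3.14049105e+00,  1.04024712e-04,  2.76274579e+00]), 'force': array([ 0.63430142, -0.48340219, -0.47156693]), 'moment': array([-0.03044207,  0.01820605,  0.00199231]), 'finger_force': 0.0, 'grip_width': 0.08559786247232846}
scene disc 0.55 [314. 253.] [ 0.4481 -0.0429  0.    ]
scene disc 0.35 [294. 180.] [0.7236 0.2923 0.    ]
scene pin_near 0.65 [202. 201.] [0.4008 0.3143 0.03  ]
scene pin_far 0.72 [246. 186.] [0.5484 0.3103 0.03  ]
scene check_button_top 0.58 [205. 200.] [0.4125 0.3184 0.028 ]
scene check_button_top 0.47 [254. 174.] [0.6275 0.3657 0.028 ]
scene spring_a 0.69 [394. 253.] [ 0.5722 -0.1759  0.    ]
scene spring_a 0.57 [419. 264.] [ 0.5719 -0.2423  0.    ]
scene centring_pin 0.63 [313. 256.] [ 0.4392 -0.0484  0.    ]
scene cup 0.82 [326. 200.] [0.6834 0.1267 0.    ]
scene caliper 0.64 [292. 184.] [0.6986 0.2779 0.    ]
scene hex_key 0.4 [442. 254.] [ 0.6456 -0.2575  0.    ]
side disc 0.67 [347. 198.] [ 0.4404 -0.0452  0.    ]
side pin_near 0.74 [401. 274.] [0.4046 0.3021 0.03  ]
side pin_far 0.71 [346. 288.] [0.5523 0.3057 0.03  ]
side check_button_top 0.56 [328. 296.] [0.6023 0.3189 0.028 ]
side spring_a 0.56 [294. 170.] [ 0.5714 -0.228  -0.    ]
side spring_a 0.4 [284. 178.] [ 0.612 -0.195  0.   ]
side centring_pin 0.77 [289. 237.] [0.6517 0.0706 0.    ]
side cup 0.73 [279. 259.] [0.6937 0.1435 0.    ]
side hex_key 0.41 [277. 170.] [ 0.6276 -0.2433  0.    ]
scene1.png
side2.png
wrist3.png
```

View pics/scene1.png

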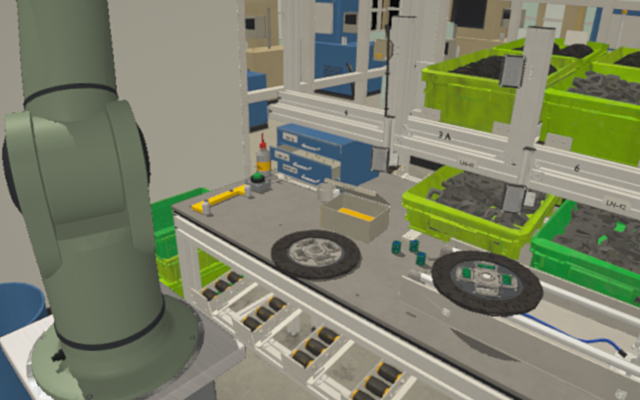

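View pics/side2.png

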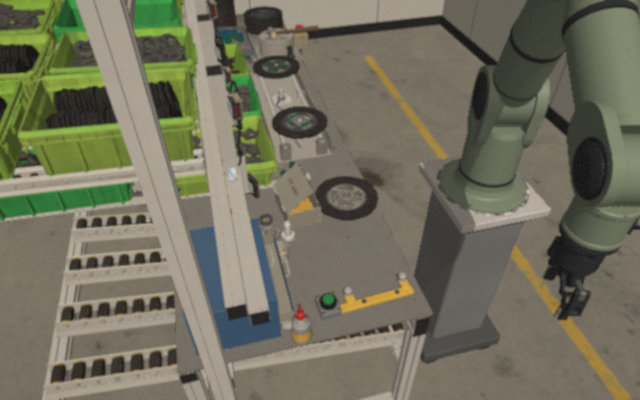

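Scene: the disc is at (313,253), the pins at (207,207) and (248,190), the button at (258,178), and a grey box stands beside the disc at (355,215). The side view agrees. I'll map the heights around the disc to check for clearance.

Run:
```python
from h import *
H={}
for n in("scene","side"):
    p=grab_frame(n); R,c=cam(p); z=p["range_z"]
    v,u=np.mgrid[0:400,0:640]; K=np.array([[p["fx"],0,p["cx"]],[0,p["fy"],p["cy"]],[0,0,1.]])
    d=np.stack([(u-p["cx"])/p["fx"],(v-p["cy"])/p["fy"]],-1);s=d.copy()
    for _ in range(20): s=d/(1+p["k1"]*(s**2).sum(-1,keepdims=True))
    X=np.concatenate([s,np.ones((400,640,1))],-1)*z[...,None]; X=X[z>0]@R.T+c
    for x,y,h in X:
        if .2<x<.84 and -.42<y<.5 and -.1<h<.45: 
            k=(int(x//.04),int(y//.04)); H.setdefault(k,[]).append(h)
print("rows y down; cols x", [round(i*.04,2) for i in range(6,21)])
for j in range(11,-11,-1): print("%5.2f"%(j*.04),*["%4d"%(1000*np.percentile(H[i,j],90)) if (i,j) in H else "   ." for i in range(6,21)])
```

```text
rows y down; cols x [0.24, 0.28, 0.32, 0.36, 0.4, 0.44, 0.48, 0.52, 0.56, 0.6, 0.64, 0.68, 0.72, 0.76, 0.8]
 0.44    .    .    .    .    .    .    .    .    .    .    .    .  200  204  240
 0.40    .    .    0    0    1    2    2    1    2    1   73   94  201  209  242
 0.36    .    .    0    2    2    2    2    2    4   14   77  107  152  207  242
 0.32    .    .    1   10   14   13   14   14   38   43    5   94  179  211  242
 0.28    .    .    1   21   22    2    2   28   26   34    3   93  182  213  242
 0.24    .    .    1    2    2    3    2    2    2    2    3   94  177  215  243
 0.20    .    .    2    2    3    3    2    3    3    3    2   96  181  214  242
 0.16    .    .    3    2    2    2    3    2    2    3    2   93  183  217  242
 0.12    .    .    2    2    2    2    3    3    3    2   30   90  174  208  242
 0.08    .    .    2    2    2    3    3    2    3    2   30   33  205  218  243
 0.04    .    .    1    2   10   10    3    2    2   39   57   10  404  219  243
 0.00    .    .    2   11   12   12   12   55  124   93   65  161  439  423  242
-0.04    .    .   12   12   15   15   12   56  126   99   68  168  411  430  242
-0.08    .    .   12   11   16   16   14   54  128  104   71    2  301  419  246
-0.12    .    .   11   11   14   12   12   50  123  101   71    2  200  235  244
-0.16    .    .    1    5   12   11   11    2    2  106  115  118  198  230  333
-0.20    .    .    0    1    2    2    2    2   25  107  113   86  201  231  333
-0.24    .    .    0    1    2    2    2    2   23  105  113   84  196  229  331
-0.28    .    .    2    1    2    2    2    2   24   89  114   93  201  220  244
-0.32    .    .    1    1   56   63   73   72   62   87  114   97  432  431  244
-0.36    .    .    0    1   62   74   73   73   73   87  112  169  418  428  360
-0.40    .    .    1    1   73   75   79   78   75   79  111  134  247  418  362
```

Run:
```python
from h import *
st=observe(); R=Ro.from_euler('xyz',st["tool_rot"]).as_matrix(); print(R.round(3)); 
print(np.array(grab_frame("wrist")["T_tool_cam"]).round(3))
```

```text
[[-0.929  0.37  -0.   ]
 [ 0.37   0.929 -0.   ]
 [-0.    -0.    -1.   ]]
[[ 0.001 -0.966 -0.258  0.065]
 [ 1.     0.001  0.     0.001]
 [-0.    -0.258  0.966 -0.143]
 [ 0.     0.     0.     1.   ]]
```

```bash
python3 -m creep '[[[-1,-0.0372,-0.0261,0,0,0,0],[-1,-0.0372,-0.0261,0,0,0,0],[-1,-0.0372,-0.0261,0,0,0,0],[-1,-0.0372,-0.0261,0,0,0,0],[-1,-0.0372,-0.0261,0,0,0,0],[-1,-0.0372,-0.0261,0,0,0,0],[-1,-0.0372,-0.0261,0,0,0,0],[-1,-0.0372,-0.0261,0,0,0,0],[-1,-0.0372,-0.0261,0,0,0,0],[-1,-0.0372,-0.0261,0,0,0,0]]]'
python3 -m creep '[[[-1,0,0,0,0,0,8.5],[-1,0,0,0,0,0,8.5],[-1,0,0,0,0,0,8.5],[-1,0,0,0,0,0,8.5],[-1,0,0,0,0,0,8.5],[-1,0,0,0,0,0,8.5],[-1,0,0,0,0,0,8.5],[-1,0,0,0,0,0,8.5],[-1,0,0,0,0,0,0],[-1,0,0,0,0,0,0]]]'
python3 - <<'E'
from h import *
print(observe()["qpos"])
look("wrist")
E
ls pics
```

```text
clock: 2.8
position: [0.4811, 0.199, 0.2316]
tool_rot: [3.141, 0.0, 2.763]
force: [0.6, 0.7, 0.1]
grip_width: 0.0854
finger_force: 0.0
clock: 3.8
position: [0.4802, 0.2008, 0.2313]
tool_rot: [3.141, 0.0, 1.581]
force: [-0.4, 0.3, 0.0]
grip_width: 0.0854
finger_force: 0.0
[-0.77178956  0.37255788  0.34178796  1.88727567 -0.15535259  0.90733532
 -0.34556253]
wrist disc 0.85 [300. 335.] [ 0.4542 -0.0484  0.    ]
wrist pin_near 0.84 [248.  92.] [0.3989 0.3031 0.03  ]
wrist pin_far 0.67 [382.  88.] [0.551  0.3085 0.03  ]
wrist check_button_top 0.69 [438.  68.] [0.6129 0.3315 0.028 ]
wrist spring_a 0.62 [251.  93.] [0.3961 0.3049 0.    ]
wrist spring_a 0.47 [489. 128.] [0.6981 0.2676 0.    ]
wrist cup 0.67 [472. 224.] [0.6955 0.1369 0.    ]
wrist caliper 0.62 [490. 129.] [0.7    0.2656 0.    ]
scene1.png
side2.png
wrist3.png
wrist7.png
```

View pics/wrist7.png

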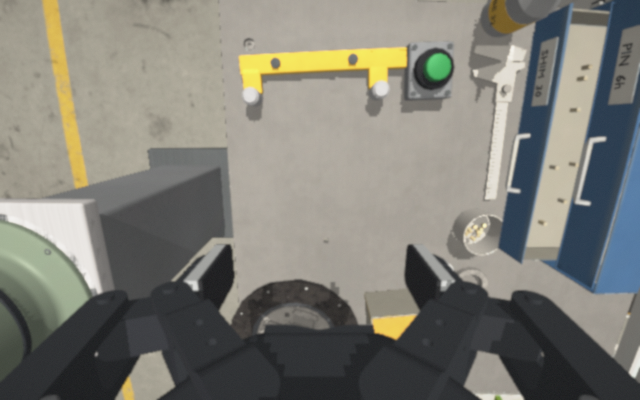

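The wrist view shows the pins at (251,95) and (381,88), the button at (438,66), and a small gap between the disc and the box at (356–365,300). Next I'll go behind the disc and measure there.

```bash
python3 -m creep '[[[-1,-0.0488,-0.0044,0,0,0,0.6],[-1,-0.0488,-0.0044,0,0,0,0],[-1,-0.0488,-0.0044,0,0,0,0],[-1,-0.0488,-0.0044,0,0,0,0],[-1,-0.0488,-0.0044,0,0,0,0],[-1,-0.0488,-0.0044,0,0,0,0],[-1,-0.0488,-0.0044,0,0,0,0],[-1,-0.0488,-0.0044,0,0,0,0],[-1,0,0,0,0,0,0],[-1,0,0,0,0,0,0]]]'
python3 - <<'E'
from h import *
print(observe()["qpos"])
p,st=look("wrist",["disc","spring_a"])
r=outline_of(p,"disc")[0]; m=r["region"]; print(r["confidence"],m.sum())
c,_=cv2.findContours(m.astype(np.uint8),0,1); c=max(c,key=len)[:,0]
P=np.array([on_z(p,q,.009,st)[:2] for q in c]); print(P.min(0),P.max(0))
from scipy.optimize import least_squares
f=least_squares(lambda a:np.hypot(*(P-a[:2]).T)-.1,[.45,-.04],loss='soft_l1',f_scale=.002); print(f.x,np.median(abs(f.fun)))
E
ls pics
```

```text
clock: 5.35
position: [0.4431, -0.1907, 0.2312]
tool_rot: [-3.141, 0.0, 1.563]
force: [-1.5, 1.2, -0.4]
grip_width: 0.0853
finger_force: 0.0
[-0.10074381  0.32495788  0.48444781  1.98341449 -0.19422109  0.87791414
  0.47907045]
wrist disc 0.55 [325.  60.] [ 0.4516 -0.0485  0.    ]
wrist spring_a 0.81 [417. 216.] [ 0.5771 -0.2455  0.    ]
wrist spring_a 0.62 [423. 163.] [ 0.5796 -0.1732  0.    ]
0.76 19203
[ 0.34572329 -0.14767273] [0.54275131 0.01422132]
[ 0.44492861 -0.05080637] 0.0024647393928698483
scene1.png
side2.png
wrist3.png
wrist7.png
wrist8.png
```

```bash
python3 -m creep '[[[-1,0,0.001,0.045,0,0,0],[-1,0,0,0.045,0,0,0],[-1,0,0,0.045,0,0,0],[-1,0,0,0.045,0,0,0],[-1,0,0,0.035,0,0,0],[-1,0,0,0.015,0,0,0],[-1,0,0,0.004,0,0,0],[-1,0,0,0.003,0,0,0],[-1,0,0,0,0,0,0],[-1,0,0,0,0,0,0]]]'
```

```text
clock: 6.55
position: [0.4451, -0.1896, -0.0048]
tool_rot: [3.14, 0.0, 1.566]
force: [0.4, -0.5, 0.4]
grip_width: 0.0856
finger_force: 0.0
```

```bash
python3 -m creep '[[[-1,0,0,0.002,0,0,0],[-1,0,0,0.002,0,0,0],[-1,0,0,0,0,0,0],[-1,0,0,0,0,0,0]]]'
python3 -m creep '[[[-1,0.01,0,0,0,0,0],[-1,0.01,0,0,0,0,0],[-1,0.01,0,0,0,0,0],[-1,0.007,0,0,0,0,0],[-1,0.007,0,0,0,0,0],[-1,0.007,0,0,0,0,0],[-1,0.007,0,0,0,0,0]]]'
python3 - <<'E'
from h import *
look("wrist",["disc"])
E
```

```text
clock: 6.95
position: [0.4445, -0.1897, -0.0097]
tool_rot: [-3.142, 0.0, 1.565]
force: [-0.1, 0.5, -0.3]
grip_width: 0.0853
finger_force: 0.0
clock: 7.65
position: [0.4448, -0.1313, -0.0097]
tool_rot: [3.141, 0.0, 1.565]
force: [-0.5, -2.1, 0.2]
grip_width: 0.0852
finger_force: 1.1
wrist disc 0.61 [322.  40.] [ 0.4469 -0.0304  0.    ]
```

```bash
python3 -m creep '[[[-1,0.01,0,0,0,0,0],[-1,0.012,0,0,0,0,0],[-1,0.014,0,0,0,0,0],[-1,0.014,0,0,0,0,0],[-1,0.014,0,0,0,0,0],[-1,0.014,0,0,0,0,0],[-1,0.014,0,0,0,0,0],[-1,0.014,0,0,0,0,0],[-1,0.01,0,0,0,0,0],[-1,0.006,0,0,0,0,0]]]'
python3 - <<'E'
from h import *
look("wrist",["disc","pin_near","pin_far","check_button_top"])
E
ls pics
```

```text
clock: 8.75
position: [0.4453, -0.0085, -0.0097]
tool_rot: [-3.141, -0.0, 1.566]
force: [-0.6, -3.2, 0.2]
grip_width: 0.0854
finger_force: 1.2
wrist disc 0.81 [323.  37.] [0.4477 0.0933 0.    ]
scene1.png
side2.png
wrist10.png
wrist3.png
wrist7.png
wrist8.png
wrist9.png
```

```bash
python3 -m creep '[[[-1,0.01,0.002,0,0,0,0],[-1,0.012,0.004,0,0,0,0],[-1,0.012,0.004,0,0,0,0],[-1,0.012,0.004,0,0,0,0],[-1,0.012,0.004,0,0,0,0],[-1,0.012,0.004,0,0,0,0],[-1,0.012,0.004,0,0,0,0],[-1,0.012,0.004,0,0,0,0],[-1,0.01,0.003,0,0,0,0],[-1,0.004,0,0,0,0,0]]]'
python3 - <<'E'
from h import *
p,st=look("wrist",["disc"])
for n in("scene","side"):
  p=grab_frame(n); st=None; save(p,n+"_b.png")
  r=outline_of(p,"disc")
  for r in r[:2]:
    m=r["region"]; c,_=cv2.findContours(m.astype(np.uint8),0,1); c=max(c,key=len)[:,0]
    P=np.array([on_z(p,q,.009,st)[:2] for q in c])
    print(n,r["confidence"],m.sum(),P.min(0),P.max(0))
  for k in("pin_near","pin_far","check_button_top","disc"):
    for r in tip_of(p,k)[:2]: print(k,r["confidence"],on_z(p,r["position"],Z[k]).round(4))
E
ls pics
```

```text
clock: 10.0
position: [0.4794, 0.0995, -0.0098]
tool_rot: [3.141, -0.0, 1.567]
force: [0.2, -2.5, -0.5]
grip_width: 0.0852
finger_force: 1.4
wrist disc 0.68 [319.  38.] [0.4803 0.2011 0.    ]
scene 0.84 1473 [0.37904167 0.11158369] [0.53934974 0.30136621]
pin_near 0.78 [0.4014 0.2933 0.03  ]
pin_far 0.85 [0.5501 0.319  0.03  ]
pin_far 0.43 [ 0.5783 -0.228   0.03  ]
check_button_top 0.43 [0.6371 0.3689 0.028 ]
disc 0.79 [0.4732 0.2045 0.    ]
side 0.6 3218 [0.3806281  0.10371411] [0.57933154 0.30769352]
pin_near 0.81 [0.3977 0.3026 0.03  ]
pin_near 0.2 [0.6008 0.3105 0.03  ]
pin_far 0.89 [0.5466 0.3059 0.03  ]
check_button_top 0.39 [0.6039 0.3181 0.028 ]
disc 0.6 [0.469  0.2017 0.    ]
scene1.png
scene_b.png
side2.png
side_b.png
wrist10.png
wrist11.png
wrist3.png
wrist7.png
wrist8.png
wrist9.png
```

```bash
python3 -m creep '[[[-1,0.004,0,0,0,0,0],[-1,0.004,0,0,0,0,0],[-1,0.004,0,0,0,0,0],[-1,0.003,0,0,0,0,0],[-1,0,0,0,0,0,0]]]'
python3 -m creep '[[[-1,0.002,0,0,0,0,0],[-1,0.002,0,0,0,0,0],[-1,0,0,0,0,0,0]]]'
python3 -m creep '[[[-1,0.0015,0,0,0,0,0],[-1,0.0015,0,0,0,0,0],[-1,0,0,0,0,0,0]]]'
```

```text
clock: 11.2
position: [0.479, 0.1138, -0.0097]
tool_rot: [-3.142, -0.0, 1.566]
force: [0.5, -0.2, 0.5]
grip_width: 0.0856
finger_force: 0.2
clock: 11.5
position: [0.4791, 0.1174, -0.0097]
tool_rot: [3.142, -0.0, 1.566]
force: [-0.1, -1.2, -0.7]
grip_width: 0.0855
finger_force: 0.6
clock: 11.8
position: [0.4791, 0.1203, -0.0097]
tool_rot: [-3.142, -0.0, 1.566]
force: [0.7, -1.6, -0.3]
grip_width: 0.0855
finger_force: 0.8
```

```bash
python3 -m creep '[[[-1,0.0015,0,0,0,0,0],[-1,0.0015,0,0,0,0,0],[-1,0,0,0,0,0,0]]]'
python3 -m creep '[[[-1,0.001,0,0,0,0,0],[-1,0.001,0,0,0,0,0],[-1,0,0,0,0,0,0]]]'
```

```text
clock: 12.1
position: [0.4788, 0.1223, -0.0098]
tool_rot: [-3.141, 0.001, 1.565]
force: [-1.8, -8.7, 1.5]
grip_width: 0.0856
finger_force: 3.8
clock: 12.4
position: [0.4786, 0.1229, -0.0098]
tool_rot: [-3.141, 0.003, 1.563]
force: [-1.3, -15.5, 2.7]
grip_width: 0.0854
finger_force: 7.3
```

A force ratio Fx/Fy of about 0.08 means both pins carry the load; contact with one pin alone would give about 0.9. I'll back off, rise and check.

```bash
python3 -m creep '[[[-1,-0.002,0,0,0,0,0],[-1,-0.005,0,0,0,0,0],[-1,-0.01,0,0,0,0,0],[-1,-0.015,0,0,0,0,0],[-1,-0.015,0,-0.02,0,0,0],[-1,0,0,-0.045,0,0,0],[-1,0,0,-0.045,0,0,0],[-1,0,0,-0.045,0,0,0],[-1,0,0,-0.045,0,0,0],[-1,0,0,0,0,0,0]]]'
python3 - <<'E'
from h import *
p,st=look("wrist",["disc","pin_near","pin_far","check_button_top","nest"])
r=outline_of(p,"disc")[0]; m=r["region"]
c,_=cv2.findContours(m.astype(np.uint8),0,1); c=max(c,key=len)[:,0]
P=np.array([on_z(p,q,.009,st)[:2] for q in c])
from scipy.optimize import least_squares
f=least_squares(lambda a:np.hypot(*(P-a[:2]).T)-.1,[.48,.22],loss='soft_l1',f_scale=.001); print(f.x,np.median(abs(f.fun)))
b=cv2.resize(p["image"][:260,160:560],(800,520),interpolation=cv2.INTER_CUBIC); cv2.imwrite("pics/seat.png",b[:,:,::-1])
E
```

```text
clock: 13.4
position: [0.481, 0.0781, 0.1949]
tool_rot: [3.135, -0.003, 1.565]
force: [0.7, 0.4, -0.8]
grip_width: 0.0855
finger_force: 0.0
wrist disc 0.87 [319.  52.] [0.4837 0.2219 0.    ]
[0.4796071  0.22214803] 0.0022510336038365497
```

View pics/seat.png

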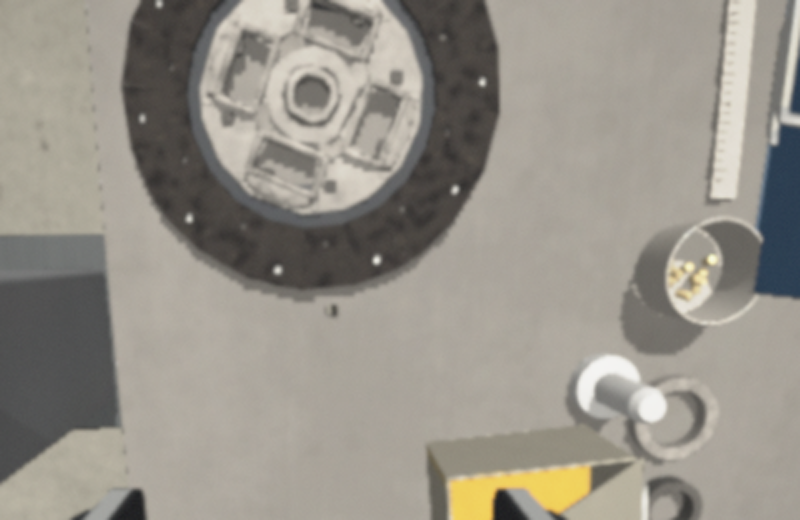

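The disc fills the top at (312,92) of the crop and the pins are out of view. I'll move forward, shut the fingers on the way and look again.

```bash
python3 -m creep '[[[1,0.03,0,-0.02,0,0,0],[1,0.03,0,-0.02,0,0,0],[1,0.03,0,0,0,0,0],[1,0.03,0,0,0,0,0],[1,0,0,0,0,0,0],[1,0,0,0,0,0,0]]]'
python3 - <<'E'
from h import *
p,st=look("wrist",["disc","pin_near","pin_far","check_button_top","nest"])
r=outline_of(p,"disc")[0]; m=r["region"]
c,_=cv2.findContours(m.astype(np.uint8),0,1); c=max(c,key=len)[:,0]
P=np.array([on_z(p,q,.009,st)[:2] for q in c])
from scipy.optimize import least_squares
f=least_squares(lambda a:np.hypot(*(P-a[:2]).T)-.1,[.48,.22],loss='soft_l1',f_scale=.001); print(f.x,np.median(abs(f.fun)))
b=cv2.resize(p["image"][20:280,160:560],(800,520),interpolation=cv2.INTER_CUBIC); cv2.imwrite("pics/seat2.png",b[:,:,::-1])
E
```

```text
clock: 14.35
position: [0.4793, 0.1981, 0.2296]
tool_rot: [-3.141, 0.001, 1.566]
force: [0.4, -0.5, 0.7]
grip_width: 0.0002
finger_force: 0.0
wrist disc 0.97 [323. 156.] [0.4849 0.225  0.    ]
wrist pin_near 0.91 [250.  92.] [0.4024 0.301  0.03  ]
wrist pin_far 0.95 [380.  86.] [0.5482 0.3066 0.03  ]
wrist check_button_top 0.79 [436.  60.] [0.6104 0.3343 0.028 ]
[0.47974779 0.22310093] 0.0015394721349620694
```

View pics/seat2.png

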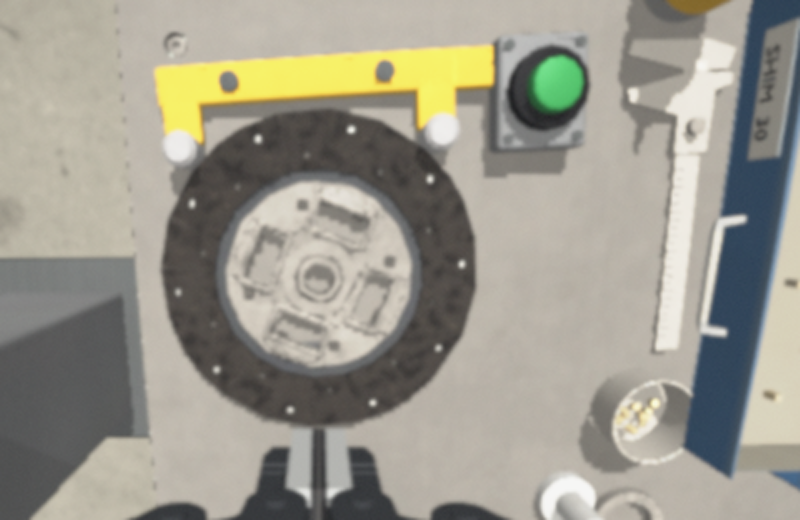

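The disc's rim touches both pins, at (180,147) and (441,130) in the crop, and the fitted centre is within 1.5 mm of the computed origin. Next is the button's position and height from the depth image.

Run:
```python
from h import *
st=observe(); p=grab_frame("wrist"); im=p["image"].astype(int)
g=(im[...,1]>90)&(im[...,1]>im[...,0]+50)&(im[...,1]>im[...,2]+40); g[:, :400]=0; g[:,470:]=0; g[110:]=0
v,u=np.where(g); zz=np.median(p["range_z"][v,u]); R,c=cam(p,st)
uv=((u.min()+u.max())/2,(v.min()+v.max())/2); X=R@(ray(p,uv)*zz)+c; print(len(u),uv,X.round(4))
a=on_z(p,(u.min(),uv[1]),X[2],st);b=on_z(p,(u.max()+1,uv[1]),X[2],st);print("dia",b-a)
for k in(.028,.034,.04,.045): print(k,on_z(p,uv,k,st).round(4))
```

```text
571 (np.float64(437.5), np.float64(60.5)) [0.6072 0.3306 0.0437]
dia [0.02809308 0.00029236 0.        ]
0.028 [0.6132 0.3338 0.028 ]
0.034 [0.6109 0.3326 0.034 ]
0.04 [0.6086 0.3313 0.04  ]
0.045 [0.6067 0.3303 0.045 ]
```

```bash
python3 - <<'E'
from h import *
for n,b,t in(("scene",(263,175),(262,141)),("side",(302,340),(300,308))):
    p=grab_frame(n); X=on_z(p,b,0); R,c=cam(p); z=p["range_z"][t[1]+4,t[0]]; print(n,X.round(3),(R@(ray(p,(t[0],t[1]+4))*z)+c).round(3))
E
python3 -m creep '[[[1,0.0264,0.0256,0,0,0,0],[1,0.0264,0.0256,0,0,0,0],[1,0.0264,0.0256,0,0,0,0],[1,0.0264,0.0256,0,0,0,0],[1,0.0264,0.0256,0,0,0,0],[1,0,0,0,0,0,0],[1,0,0,0,0,0,0]]]'
```

```text
scene [0.687 0.394 0.   ] [0.68  0.387 0.103]
side [ 0.69   0.403 -0.   ] [0.69  0.402 0.113]
clock: 15.55
position: [0.6083, 0.3293, 0.2295]
tool_rot: [-3.141, 0.001, 1.566]
force: [-0.1, -0.2, -0.4]
grip_width: 0.0001
finger_force: 0.0
```

```bash
python3 -m creep '[[[1,0,0,0.045,0,0,0],[1,0,0,0.045,0,0,0],[1,0,0,0.045,0,0,0],[1,0,0,0.035,0,0,0],[1,0,0,0.008,0,0,0],[1,0,0,0.003,0,0,0],[1,0,0,0.003,0,0,0],[1,0,0,0,0,0,0]]]'
python3 -m creep '[[[1,0,0,0.002,0,0,0],[1,0,0,0.002,0,0,0],[1,0,0,0,0,0,0]]]'
```

```text
clock: 16.35
position: [0.6089, 0.3298, 0.0479]
tool_rot: [3.14, -0.001, 1.565]
force: [-0.0, 0.1, -0.3]
grip_width: 0.0
finger_force: 0.0
clock: 16.65
position: [0.6085, 0.3297, 0.0426]
tool_rot: [3.141, -0.001, 1.566]
force: [0.9, 0.9, 2.9]
grip_width: -0.0003
finger_force: 1.1
```

```bash
python3 -m creep '[[[1,0,0,0.002,0,0,0],[1,0,0,0.002,0,0,0],[1,0,0,0.001,0,0,0],[1,0,0,0,0,0,0]]]'
python3 -m creep '[[[1,0,0,0.0015,0,0,0],[1,0,0,0.001,0,0,0],[1,0,0,0,0,0,0]]]'
```

```text
clock: 17.05
position: [0.6086, 0.3297, 0.038]
tool_rot: [3.141, -0.001, 1.566]
force: [-1.1, 0.3, 12.5]
grip_width: 0.0001
finger_force: 6.3
clock: 17.35
position: [0.6089, 0.3298, 0.0375]
tool_rot: [3.141, -0.002, 1.565]
force: [-11.7, -4.5, 41.8]
grip_width: 0.0002
finger_force: 20.8
```

Bottomed out: the force rose past 12 N and travel stopped at z = 0.0375. Releasing the button and retreating.

```bash
python3 -m creep '[[[1,0,0,-0.004,0,0,0],[1,0,0,-0.005,0,0,0],[1,0,0,-0.02,0,0,0],[1,0,0,-0.04,0,0,0],[1,0,0,-0.045,0,0,0],[1,0,0,-0.045,0,0,0],[1,-0.02,-0.02,-0.03,0,0,0],[1,-0.04,-0.03,0,0,0,0],[1,-0.04,-0.03,0,0,0,0],[1,-0.02,-0.03,0,0,0,0]]]'
python3 - <<'E'
from h import *
p,st=look("wrist",["disc","pin_near","pin_far"])
im=p["image"].astype(int)
r=outline_of(p,"disc")[0]; m=r["region"]
c,_=cv2.findContours(m.astype(np.uint8),0,1); c=max(c,key=len)[:,0]
P=np.array([on_z(p,q,.009,st)[:2] for q in c])
from scipy.optimize import least_squares
f=least_squares(lambda a:np.hypot(*(P-a[:2]).T)-.1,[.48,.22],loss='soft_l1',f_scale=.001); print(f.x)
b=p["image"]; cv2.imwrite("pics/end.png",b[:,:,::-1])
E
```

```text
clock: 18.35
position: [0.4961, 0.2065, 0.2237]
tool_rot: [-3.141, 0.001, 1.563]
force: [0.9, 0.0, 0.9]
grip_width: -0.0001
finger_force: 0.0
wrist disc 0.45 [427. 273.] [0.6492 0.0677 0.    ]
wrist pin_near 0.57 [233. 100.] [0.4011 0.3009 0.03  ]
wrist pin_far 0.74 [367.  94.] [0.5508 0.3056 0.03  ]
[0.47956468 0.22325493]
```

View pics/end.png

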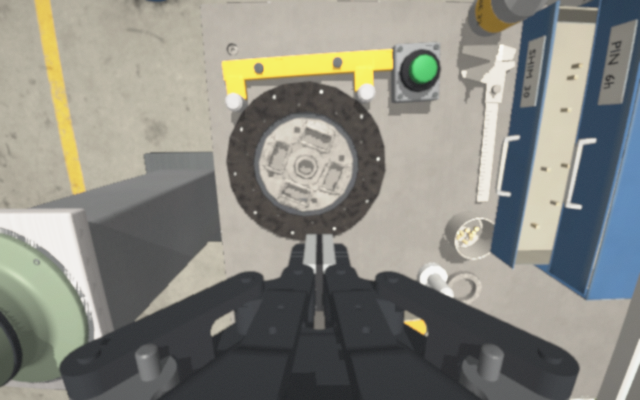

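The disc (centre about (306,163)) is home against the pins at (234,101) and (366,92), and its fitted position hasn't changed. The button at (425,68) is up and the arm is clear.

```bash
python3 -m creep '[[[1,0,0,0,0,0,0],[1,0,0,0,0,0,0],[1,0,0,0,0,0,0]]]'; python3 -c "
from workcell import *
print(job_done())"
```

```text
clock: 18.9
position: [0.4978, 0.2102, 0.2235]
tool_rot: [-3.141, 0.001, 1.566]
force: [-0.1, 1.2, -0.1]
grip_width: 0.0001
finger_force: 0.0
the job is handed in; nothing more can be done
None
```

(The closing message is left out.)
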